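Seat a glued-up blank in the corner of a drilling jig

TASK

Push the long striped wooden blank that lies on the jig into the corner for drilling: its long edge flat against the fence and its end right up against the stop block with the black knob, which may stand at either end of the fence. Only push it along the surface with the fingers, without lifting or tipping it, and leave the other things on the jig and on the bench where they are.

Things in the scene. Friction and masses are not known exactly. Their poses are not given: they have to be found in the camera images.
- jig: Fixed drilling jig: a flat grey board 250 mm (x) by 540 mm (y), 12 mm thick, with a wooden fence along its far (+x) edge. Origin: underside centre of the board, on the bench. x points square to the fence, away from the robot; y runs along the fence; z up. The board's top is at z = 12 mm. The fence is 25 mm thick, runs the whole length, its face lies at x = +100 mm and its top at z = 34 mm.
- stop: Fixed stop block on the jig, touching the fence: wood, 60 mm (x) by 40 mm (y), 35 mm tall, with a black knob 28 mm across and 14 mm tall on top. Origin: underside centre, on the board's top; axes parallel to the jig's. It stands near one end of the fence or near the other (x = 70 mm, y = about +232 or -232 mm in the jig's frame); its inner face, 20 mm from its origin, is the face to push against.
- blank: The workpiece, loose on the jig's board: a flat striped block of glued-up light and darker wood strips, 60 mm (x) by 160 mm (y, its long side), 28 mm thick, about 0.2 kg. Origin: underside centre. z up. It starts out of line with the fence and short of it by a few centimetres. When seated, its origin is 30 mm from the fence face and 100 mm from the stop's origin.
- jar: Closed glass screw jar with a steel lid, 48 mm across and 50 mm tall, standing on the jig near the end of the fence where the stop is not, centre about 30 mm from the fence face. Origin: underside centre. To be left alone.
- offcut: Loose striped offcut, 45 by 50 mm and 28 mm thick, on the near left (+y) corner of the jig's board. Origin: underside centre. To be left alone.
- square: Small try square lying on the near right (-y) corner of the jig's board: dark wood stock 25 mm (x) by 90 mm (y), 18 mm tall, and a steel blade 22 mm wide reaching 82 mm towards +x from the origin, at y = -34 mm. Origin: underside centre of the stock. To be left alone.
- hammer: Hammer lying on the bench to the right (-y) of the jig. To be left alone.
- screwdriver: Screwdriver lying on the bench to the left (+y) of the jig. To be left alone.
- tape: Tape measure, 70 by 40 mm and 65 mm tall, standing on the bench to the left of the jig. Origin: underside centre. To be left alone.
- glue: White glue bottle, 60 mm across and 130 mm tall, standing on the bench to the right of the jig. Origin: underside centre. To be left alone.
There are look-alikes about, which are no part of the job. Several things have the shape of the blank; the one meant has the colours described above.

How it is judged:
At the end, for the whole second after the job is handed in: The blank lies flat and at rest on the jig, its long edge against the fence (within 3 mm and 0.025 rad) and its end against the stop (within 3 mm) (x of blank in the frame of jig above 0.067 m and angle between the y axis of blank and the y axis of jig, either way round below 0.025 rad and horizontal distance between blank and stop below 0.103 m and z of blank in the frame of jig below 0.016 m and angle between blank's own z axis and vertical below 0.05 rad and linear speed of blank below 0.01 m/s); the robot touches nothing.
It fails at once if the blank is lifted 10 mm or more off the jig's board (z of blank in the frame of jig above 0.022 m).
It fails at once if the blank is tipped by more than 0.2 rad (angle between blank's own z axis and vertical above 0.2 rad).
It fails at once if the jar, the offcut or the try square is moved by more than 15 mm (distance of any of jar, offcut, square from where it was at the start of the episode above 0.015 m).
It fails at once if the hammer, the screwdriver, the tape measure or the glue bottle is moved by more than 15 mm (distance of any of hammer, screwdriver, tape, glue from where it was at the start of the episode above 0.015 m).
It also fails if it takes over 69 s, if anything falls off the work surface, if the arm or the gripper's body presses on something with over 40 N, if the wrist force passes 120 N, or if a joint passes its speed limit or range.

ROBOT

A 7-joint arm with a two-finger parallel gripper is mounted at the origin on the work surface. World frame = base frame: x ahead of the robot, y to its left, z up, the work surface at z = 0. Lengths are in m, angles in rad, forces in N, time in s.
With the tool pointing down it reaches from about 0.425 to 0.925 m from the base axis. Payload 6.8 kg.
Tool frame: the origin (TCP) lies on the centre line of the jaws, within the pads' length; the fingertips stand 22 mm ahead of it and the grasp point (between the pads) lies 3 mm ahead of it; x points along the fingers, y is the direction in which the jaws open and shut, and the axes are right-handed (so a half turn about x gives the same grasp; the last joint's range is limited). The gripper opens to 85 mm and grips with 20 to 120 N. Pads are 22 mm wide; open, the fingers measure 114 mm over their backs; the gripper's body (76 mm by 85 mm) begins 54 mm behind the grasp point. The pads swing forward as they close: fully open they stand 13 mm farther back than shut.
Start: joints at [-1.343, 0.477, 0.022, 1.555, -0.011, 1.109, -0.083], TCP at [0.222, 0.637, 0.216] pointing down, gripper open.
Joint ranges: [-2.96, 2.96], [-0.34, 2.1], [-1.41, 1.46], [0.24, 2.44], [-1.37, 4.51], [0.17, 1.92], [-2.96, 2.96]. Speed limits (rad/s): [2.39, 2.39, 3.14, 3.14, 3.14, 3.14, 3.14].

INTERFACE

Orientations are given as a 3x3 rotation matrix whose columns are the frame's x, y, z axes.
In Python, from cell import read_state, grab_frame, calibration, job_done gives the robot as it stands. The module is installed in compiled form; this text tells all that it offers.
- The arm moves only by the shell command python3 -m crank 'ROWS' [FORCE]. ROWS is JSON, a list that holds one entry, the list of rows, each a list of 7 numbers: the turn, a rotation vector about the tool's x, y, z in degrees, then the shift along the tool's x, y, z in m, then the opening, from 0 (shut) to 1 (fully open). A call has 1 to 5 rows; each row shifts and turns the commanded pose from where the row before left it, along the tool's axes as they then stand; what a row does not reach is not made up. A row lasts 1/8 s, in which the tool goes at most 62.5 mm and 10.7 degrees, less where a joint would pass 70% of its speed; a pose out of reach is approached as far as the arm can. A call with a gripper value outside its range is refused whole. The fingers move at their own pace and stop on an object; FORCE is the grip in N (left out, the last holds). Time passes only in rows, so rows that do not move let the fingers close. It gives the time, the measured TCP pose, the force and the opening at its end, in the units of the state.
- read_state(): the state, without advancing time (a new reading comes with each control period).
- grab_frame(name): name is "side" or "top" or "wrist"; returns the picture (400x640x3 uint8, blue, green, red); there is no depth.
- calibration(name): a dict with "mtx" (3x3 intrinsics, pixels), "dist" ([k1, k2, p1, p2, k3] as OpenCV has them; the pictures are not rectified), "eye" and "orientation" of the camera in the world. Camera axes: x right, y down, z forward; pixel columns grow to the right and rows downward; lengths in m; the calibration is good to about 2 mm. A picture is of the moment at which its call begins: read the wrist's pose just before it. calibration takes no time and is no camera call; for the wrist camera it gives the pose at the moment of the call.
- job_done(): hands the job in, once; it reports no verdict.
The state is a dict: "t": time; "joint_pos": joint angles; "dq": joint speeds; "tau": joint torques, N m; "eef_pos": TCP position; "ee_rot": TCP orientation; "wrist_force": force on the tool from outside, world axes, zero at the start; "ft_torque": the same for the moment, N m; "opening": finger opening in m.
Only numpy, scipy, OpenCV 4.12 (cv2) and the standard library are available. Lean on these libraries where they do the work, as an engineer would, in place of code of your own. Each camera call takes 0.05 s, during which the arm holds its last target. There are 200 camera calls.

## Working session

There is one attempt and no reset: what is moved stays moved. The work goes in short steps, Python scripts to look and compute and a shell command to move; the robot and the scene stay as the last step left them, time stands still between calls to the robot, and variables do not carry over. Pictures are saved under pics/ and viewed, about 8 in all and at most 12, crops included, and the job is handed in when it is done.

```bash
mkdir -p pics; python3 - <<'E'
from cell import *
import cv2,numpy as np
for n in("top","side"):
    cv2.imwrite(f"pics/{n}0.png",grab_frame(n)); c=calibration(n); print(n,{k:np.round(v,4).tolist() for k,v in c.items()})
s=read_state(); print({k:np.round(v,3).tolist() for k,v in s.items()})
E
```

```text
top {'mtx': [[518.5514, 0.0, 328.3241], [0.0, 518.5514, 205.4445], [0.0, 0.0, 1.0]], 'dist': [0.033, 0.0, 0.0, 0.0, 0.0], 'eye': [0.3142, -0.0169, 1.4968], 'orientation': [[0.0084, -0.9926, 0.1214], [-1.0, -0.0077, 0.0064], [-0.0054, -0.1214, -0.9926]]}
side {'mtx': [[439.2719, 0.0, 320.4871], [0.0, 439.2719, 198.3358], [0.0, 0.0, 1.0]], 'dist': [-0.0691, 0.0, 0.0, 0.0, 0.0], 'eye': [0.1448, -0.944, 0.995], 'orientation': [[0.9424, -0.2369, 0.2361], [-0.3345, -0.6632, 0.6696], [-0.0021, -0.71, -0.7042]]}
{'t': 0.1, 'joint_pos': [-1.343, 0.478, 0.022, 1.556, -0.011, 1.109, -0.083], 'dq': [-0.0, -0.002, -0.0, -0.003, -0.001, -0.0, 0.001], 'tau': [0.005, -59.776, 1.614, -28.195, 0.013, 0.005, -0.0], 'eef_pos': [0.222, 0.637, 0.215], 'ee_rot': [[-0.0, 0.33, 0.944], [-0.002, 0.944, -0.33], [-1.0, -0.002, 0.0]], 'wrist_force': [0.858, -0.333, 0.762], 'ft_torque': [0.045, -0.004, 0.019], 'opening': 0.085}
```

View pics/top0.png

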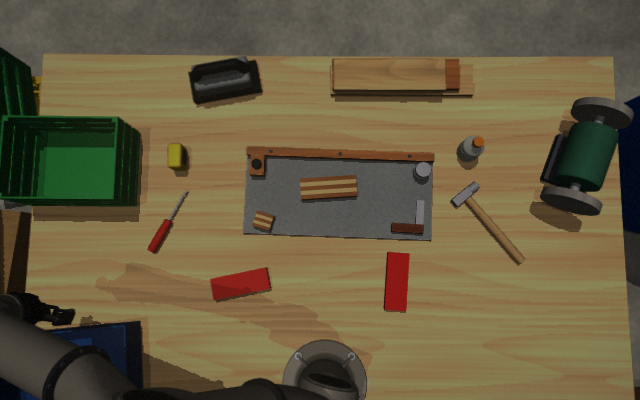

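View pics/side0.png

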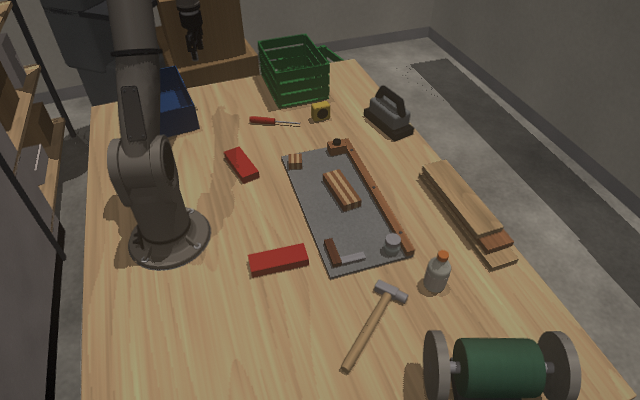

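The top view shows several things that could be taken for the blank:
- the striped block at about (329,188)
- red blocks at (240,284) and (397,282)
- the striped offcut at (263,221)
- the boards behind, at (395,75)

I choose (329,188), which is striped, long and on the jig. The stop with its black knob is at (257,163), the +y end, and the jar is at (422,171). I'll check this in a close crop.

```bash
python3 - <<'E'
import cv2
i=cv2.imread("pics/top0.png")[140:245,238:440]
i=cv2.convertScaleAbs(cv2.resize(i,None,fx=3.96,fy=3.96,interpolation=cv2.INTER_CUBIC),alpha=1.6)
cv2.imwrite("pics/crop0.png",i);print(i.shape)
E
```

```text
(416, 800, 3)
```

View pics/crop0.png

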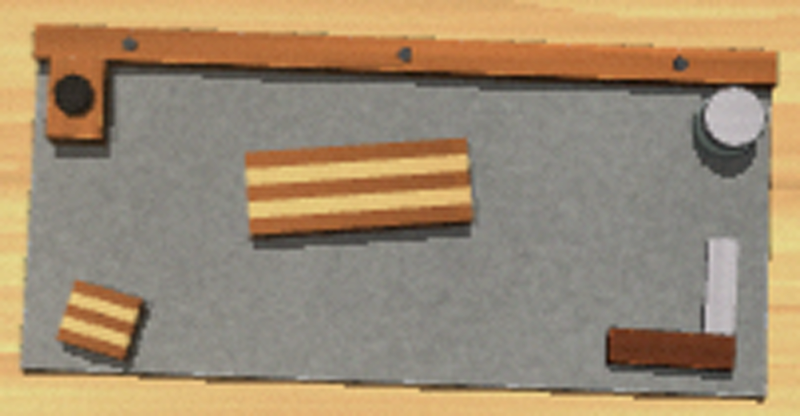

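The crop confirms the choice. The blank's top corners are at (246,153), (467,139), (473,220) and (252,236). The stop's knob is at (74,95), and the fence's inner edge runs from (35,58) to (777,84). Next I turn these into positions.

```bash
cat > h.py <<'E'
from cell import *
import cv2,numpy as np
def pt(c,uv,z):
    n=cv2.undistortPoints(np.array(uv,float).reshape(-1,1,2),c["mtx"] if isinstance(c["mtx"],np.ndarray) else np.array(c["mtx"]),np.array(c["dist"]))[:,0]
    d=np.c_[n,np.ones(len(n))]@np.array(c["orientation"]).T; e=np.array(c["eye"])
    return e+d*((z-e[2])/d[:,2])[:,None]
def px(c,P):
    R=np.array(c["orientation"]);t=-R.T@np.array(c["eye"])
    return cv2.projectPoints(np.array(P,float),cv2.Rodrigues(R.T)[0],t,np.array(c["mtx"]),np.array(c["dist"]))[0][:,0]
E
python3 - <<'E'
from h import *
c=calibration("top"); f=lambda l,z:pt(c,np.array(l)/3.96+[238,140],z)[:,:2]
a=lambda v:np.degrees(np.arctan2(-v[0],v[1]))
near=f([(22,370),(765,398)],.012); fen=f([(35,58),(777,84),(35,25),(777,52)],.034)
b=f([(246,153),(467,139),(473,220),(252,236)],.040); k=f([(74,95)],.061)
st=f([(48,139),(104,141)],.047); jar=f([(735,116)],.062); off=f([(75,281),(145,298),(126,358),(57,341)],.04); sq=f([(607,328),(736,334),(734,370),(607,364),(708,238),(738,238)],.03)
for n in"near fen b k st jar off sq".split():print(n,np.round(eval(n),4).tolist())
print("ang near,fence",a(near[0]-near[1]),a(fen[0]-fen[1]),"blank",a(b[0]-b[1]),a(b[3]-b[2]),b.mean(0), "len",np.linalg.norm(b[0]-b[1]),np.linalg.norm(b[0]-b[3]), "jig",np.linalg.norm(near[0]-near[1]))
th=np.radians((a(near[0]-near[1])+a(fen[0]-fen[1]))/2);ux=np.array([np.cos(th),np.sin(th)]);uy=np.array([-np.sin(th),np.cos(th)])
o=np.mean([near.mean(0)+.125*ux, fen[:2].mean(0)-.1*ux,fen[2:].mean(0)-.125*ux],0);print("origin",o, near.mean(0)+.125*ux, fen[:2].mean(0)-.1*ux)
for n,p in [("b",b),("bc",b.mean(0)[None]),("k",k),("st",st),("off",off),("jar",jar),("sq",sq)]:print(n,np.round(np.c_[(p-o)@ux,(p-o)@uy],4).tolist())
E
```

```text
near [[0.4131, 0.2349], [0.3973, -0.3017]]
fen [[0.6385, 0.2281], [0.6231, -0.3097], [0.6629, 0.2287], [0.6467, -0.31]]
b [[0.5687, 0.0735], [0.5801, -0.0854], [0.5213, -0.0899], [0.5085, 0.0683]]
k [[0.6059, 0.1951]]
st [[0.5765, 0.215], [0.5754, 0.1749]]
jar [[0.5939, -0.2741]]
off [[0.4751, 0.1942], [0.4633, 0.144], [0.4203, 0.1565], [0.4321, 0.2059]]
sq [[0.4453, -0.1863], [0.4418, -0.2784], [0.416, -0.2766], [0.4195, -0.1862], [0.5109, -0.2593], [0.511, -0.2808]]
ang near,fence -1.6916495818569603 -1.637906668146063 blank 4.101952203957921 4.617976864407188 [ 0.54463149 -0.00838006] len 0.1593229680540304 0.060421361695992146 jig 0.5368721488859703
origin [ 0.53026765 -0.03731301] [ 0.53013432 -0.03704218] [ 0.53081446 -0.03788398]
b [[0.0352, 0.1119], [0.0512, -0.0467], [-0.0075, -0.0528], [-0.0248, 0.1049]]
bc [[0.0135, 0.0293]]
k [[0.0688, 0.2346]]
st [[0.0389, 0.2536], [0.0389, 0.2134]]
off [[-0.0619, 0.2298], [-0.0722, 0.1792], [-0.1155, 0.1906], [-0.1052, 0.2402]]
jar [[0.0705, -0.2348]]
sq [[-0.0806, -0.1514], [-0.0814, -0.2435], [-0.1073, -0.2425], [-0.1064, -0.152], [-0.0129, -0.2224], [-0.0121, -0.2439]]
```

```bash
python3 -m crank '[[[-8.8,0,0,0,0,0,0.5],[-8.8,0,0,0,0,0,0.5],[0,0,0,0,-0.05,0.03,0.5],[0,0,0,0,-0.05,0.03,0.5],[0,0,0,0,-0.05,0.03,0.5]]]' 20
python3 -m crank '[[[0,0,0,0,-0.05,0.03,0.5],[0,0,0,0,-0.05,0.03,0.5],[0,0,0,0,-0.055,0.02,0.5],[0,0,0,0,-0.055,0.02,0.5],[0,0,0,0,-0.055,0.02,0.5]]]'
python3 -m crank '[[[0,0,0,0,-0.055,0.02,0.5],[0,0,0,0,-0.055,0.02,0.5],[0,0,0,0,-0.055,0.02,0.5],[0,0,0,0,-0.055,0.0,0.5],[0,0,0,0,0,0,0.5]]]'
cat > st.py <<'E'
from h import *
s=read_state();R=np.array(s["ee_rot"]);p=np.array(s["eef_pos"]);q=p[:2]-[.5303,-.0373]
print("t",round(s["t"],2),"jig",np.round([q@[.9996,-.0291],q@[.0291,.9996],p[2]],4),"tool y ang-88.33",np.round(np.degrees(np.arctan2(R[1,1],R[0,1]))-88.33,2),"down",np.round(R[:,0],3),"F",np.round(s["wrist_force"],1),"open",round(s["opening"],4))
E
python3 st.py
```

```text
t: 0.72
eef_pos: [0.3088, 0.4828, 0.2157]
ee_rot: [[-0.0, 0.029, 1.0], [-0.001, 1.0, -0.029], [-1.0, -0.001, -0.0]]
wrist_force: [1.1, 0.1, 0.4]
opening: 0.0426
t: 1.35
eef_pos: [0.4207, 0.2145, 0.216]
ee_rot: [[-0.0, 0.029, 1.0], [-0.0, 1.0, -0.029], [-1.0, -0.0, -0.0]]
wrist_force: [0.7, 0.1, 0.5]
opening: 0.0428
t: 1.98
eef_pos: [0.4735, -0.0099, 0.2159]
ee_rot: [[-0.001, 0.037, 0.999], [-0.001, 0.999, -0.037], [-1.0, -0.001, -0.001]]
wrist_force: [0.3, 0.8, -0.1]
opening: 0.0428
t 1.98 jig [-0.0576  0.0258  0.2159] tool y ang-88.33 -0.44 down [-0.001 -0.001 -1.   ] F [ 0.3  0.8 -0.1] open 0.0428
```

```bash
python3 -m crank '[[[0,0,0,0.05,0.003,0.003,0.5],[0,0,0,0.05,0,0,0.5],[0,0,0,0.05,0,0,0.5],[0,0,0,0.022,0,0,0.5],[0,0,0,0,0,0,0.5]]]' >/dev/null
python3 st.py; python3 - <<'E'
from h import *
a=grab_frame("side")[130:290,230:430]; b=grab_frame("wrist")
a=cv2.resize(a,(500,400),interpolation=cv2.INTER_CUBIC); b=cv2.resize(b,(300,188)); 
a=np.vstack([a,np.zeros((190,500,3),np.uint8)]);a[401:589,100:400]=b
cv2.imwrite("pics/pre.png",cv2.convertScaleAbs(a,alpha=1.5))
E
```

```text
t 2.6 jig [-0.0557  0.0344  0.0425] tool y ang-88.33 0.1 down [-0.004 -0.    -1.   ] F [ 0.2 -0.4  0.3] open 0.0425
```

View pics/pre.png

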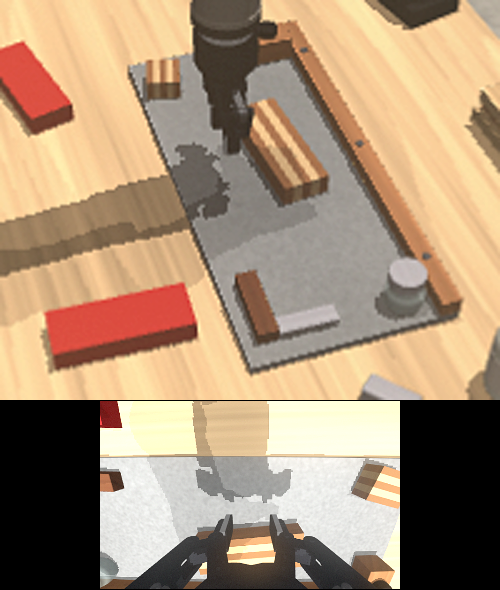

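Wrist and side views show the fingers low beside the blank's near edge, clear of the offcut and square. Next I push towards the fence.

```bash
python3 -m crank '[[[0,0,0,0,-0.003,0.010,0.5],[0,0,0,0,0,0.010,0.5],[0,0,0,0,0,0.010,0.5],[0,0,0,0,0,0.010,0.5],[0,0,0,0,0,0.010,0.5]]]' >/dev/null
python3 st.py
python3 -m crank '[[[0,0,0,0,0,0.007,0.5],[0,0,0,0,0,0.007,0.5],[0,0,0,0,0,0.006,0.5],[0,0,0,0,0,0.005,0.5],[0,0,0,0,0,0.003,0.5]]]' >/dev/null
python3 st.py
python3 -m crank '[[[0,0,0,0,0,0.002,0.5],[0,0,0,0,0,0.002,0.5],[0,0,0,0,0,0,0.5]]]' >/dev/null
python3 st.py
```

```text
t 3.33 jig [-0.0033  0.0306  0.0441] tool y ang-88.33 0.03 down [ 0.  0. -1.] F [ 0.8 -0.5 -0.3] open 0.0429
t 3.95 jig [0.0241 0.0305 0.0441] tool y ang-88.33 0.03 down [-0.  0. -1.] F [0.1 1.1 0.4] open 0.0432
t 4.33 jig [0.028  0.0306 0.0441] tool y ang-88.33 0.03 down [ 0.  0. -1.] F [-0.  -0.  -0.6] open 0.0427
```

```bash
python3 -m crank '[[[0,0,0,0,0,0.002,0.5],[0,0,0,0,0,0.002,0.5]]]' >/dev/null
python3 st.py
python3 - <<'E'
from h import *
a=grab_frame("side")[130:290,230:430]
cv2.imwrite("pics/p2.png",cv2.convertScaleAbs(cv2.resize(a,(700,560),interpolation=cv2.INTER_CUBIC),alpha=1.5))
E
```

```text
t 4.58 jig [0.032  0.0306 0.0441] tool y ang-88.33 0.03 down [-0.  0. -1.] F [-0.3 -0.4  0.4] open 0.0432
```

View pics/p2.png

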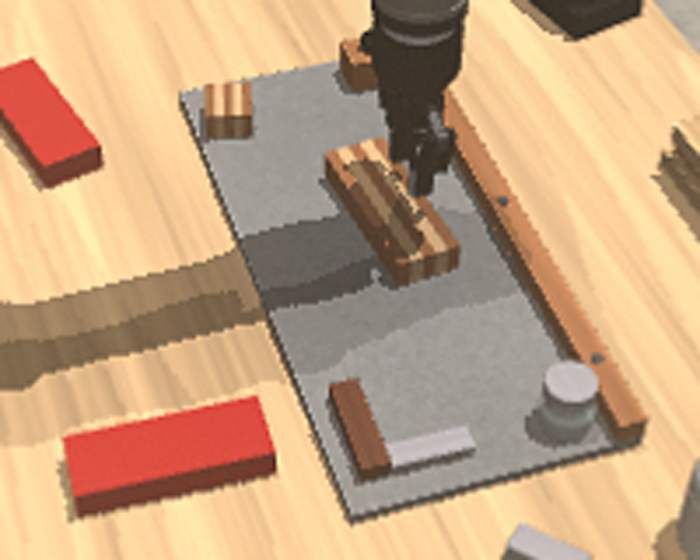

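```bash
python3 - <<'E'
from h import *
s=read_state();p=np.array(s["eef_pos"]);R=np.array(s["ee_rot"]);c=calibration("side")
P=[p]+[p+R@np.array([dx,sy*.029,0]) for sy in(-1,1) for dx in(0,.01,.022)]
print(p,((px(c,P)-[230,130])*3.5).round(0).tolist())
b=np.array([[.5687,.0735,.04],[.5801,-.0854,.04],[.5213,-.0899,.04],[.5085,.0683,.04]]);print(((px(c,b)-[230,130])*3.5).round(0).tolist())
w=calibration("wrist");print(px(w,P).round(0).tolist(),px(w,b).round().tolist())
cv2.imwrite("pics/w2.png",cv2.convertScaleAbs(grab_frame("wrist"),alpha=.8))
E
```

```text
[ 0.56355411 -0.00766842  0.0441586 ] [[409.0, 190.0], [420.0, 210.0], [419.0, 219.0], [419.0, 228.0], [398.0, 169.0], [397.0, 177.0], [397.0, 187.0]]
[[381.0, 136.0], [459.0, 245.0], [399.0, 265.0], [323.0, 154.0]]
[[324.0, 240.0], [276.0, 240.0], [278.0, 233.0], [281.0, 225.0], [372.0, 240.0], [370.0, 233.0], [367.0, 225.0]] [[455.0, 241.0], [203.0, 264.0], [179.0, 174.0], [458.0, 144.0]]
```

View pics/w2.png

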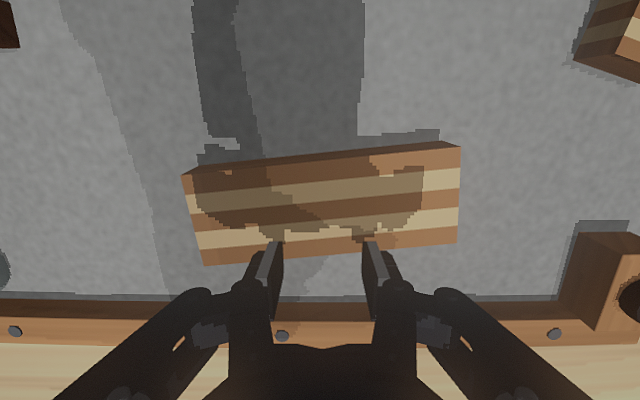

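The blank has not moved: its corners in the wrist view match the earlier estimate. The fingers passed over it. By image scale, the tips (about (278,240) and (368,240)) stand roughly 17 mm behind the TCP, not 22 mm ahead. I'll back off, go lower and locate the tips properly.

```bash
python3 -m crank '[[[0,0,0,0,0,-0.045,0.5],[0,0,0,0,0,-0.045,0.5],[0,0,0,0.008,0,0,0.5],[0,0,0,0.008,0,0,0.5],[0,0,0,0,0,0,0.5]]]' >/dev/null
python3 st.py
python3 - <<'E'
from h import *
a=grab_frame("side")[140:220,270:370]
w=grab_frame("wrist")[150:340,180:470]
a=cv2.resize(a,(580,464),interpolation=cv2.INTER_CUBIC)
cv2.imwrite("pics/p3.png",cv2.convertScaleAbs(a,alpha=1.8)); cv2.imwrite("pics/w3.png",w)
s=read_state();p=np.array(s["eef_pos"]);R=np.array(s["ee_rot"]);c=calibration("side");g=calibration("wrist")
for dx in(-.02,0,.01,.022):
    P=[p+R@np.array([dx,sy*.022,0]) for sy in(-1,1)]
    print(dx,((px(c,P)-[270,140])*5.8).round(0).tolist(),px(g,P).round(0).tolist())
E
```

```text
t 5.3 jig [-0.0572  0.0305  0.0276] tool y ang-88.33 0.03 down [-0. -0. -1.] F [-0.   0.4 -0.5] open 0.0429
-0.02 [[302.0, 313.0], [277.0, 259.0]] [[283.0, 257.0], [365.0, 257.0]]
0 [[302.0, 340.0], [278.0, 286.0]] [[288.0, 240.0], [361.0, 240.0]]
0.01 [[302.0, 353.0], [278.0, 299.0]] [[289.0, 233.0], [359.0, 233.0]]
0.022 [[302.0, 368.0], [278.0, 315.0]] [[291.0, 225.0], [357.0, 225.0]]
```

View pics/p3.png

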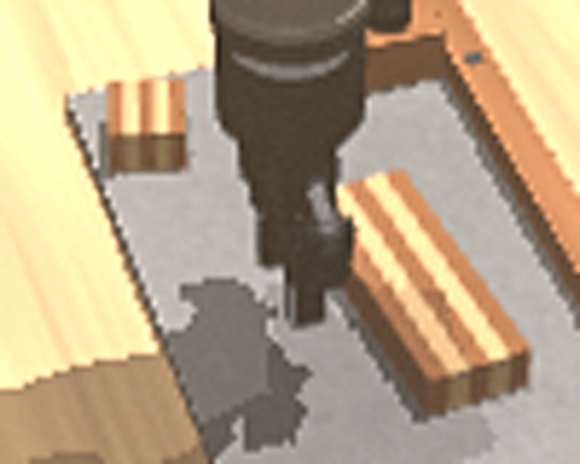

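The near tip is at about (305,325), which means it is roughly 11 mm behind the TCP, at z ≈ 0.039. I'll lower in small steps and watch the force.

```bash
python3 -m crank '[[[0,0,0,0.004,0,0,0.5],[0,0,0,0.004,0,0,0.5],[0,0,0,0,0,0,0.5]]]' >/dev/null
python3 st.py
python3 -m crank '[[[0,0,0,0.003,0,0,0.5],[0,0,0,0.003,0,0,0.5],[0,0,0,0,0,0,0.5]]]' >/dev/null
python3 st.py
python3 - <<'E'
from h import *
a=grab_frame("side")[140:220,270:370]
w=grab_frame("wrist")[130:350,180:470]
a=cv2.resize(a,(500,400),interpolation=cv2.INTER_CUBIC);a=np.vstack([cv2.convertScaleAbs(a,alpha=1.8),np.zeros((200,500,3),np.uint8)])
w=cv2.resize(w,(264,200));a[400:,:264]=w
cv2.imwrite("pics/p4.png",a)
s=read_state();p=np.array(s["eef_pos"]);R=np.array(s["ee_rot"]);c=calibration("side")
for dx in(-.02,-.01,0,.01): print(dx,((px(c,[p+R@np.array([dx,-.022,0])])-[270,140])*5).round(0).tolist())
E
```

```text
t 5.78 jig [-0.0583  0.0305  0.0197] tool y ang-88.33 0.03 down [-0.001 -0.    -1.   ] F [0.4 0.4 0.2] open 0.043
t 6.15 jig [-0.0583  0.0305  0.0139] tool y ang-88.33 0.03 down [-0. -0. -1.] F [-1.3  0.  -0. ] open 0.0429
-0.02 [[259.0, 286.0]]
-0.01 [[259.0, 298.0]]
0 [[259.0, 309.0]]
0.01 [[259.0, 320.0]]
```

View pics/p4.png

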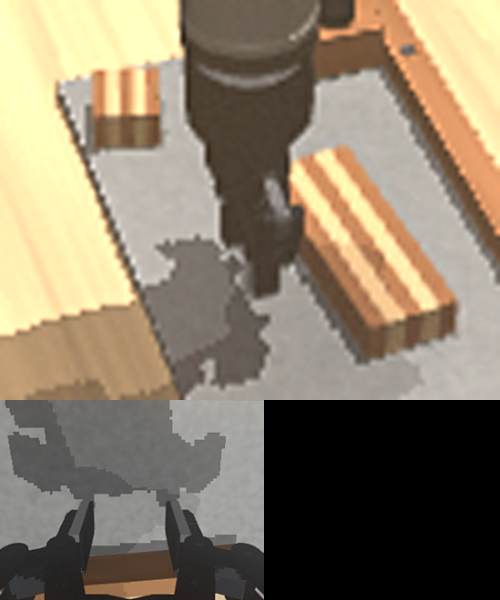

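Tip at (265,297), so z ≈ 0.026. I'll go 4 mm lower and push towards the fence.

```bash
python3 -m crank '[[[0,0,0,0.004,0,0.007,0.5],[0,0,0,0,0,0.010,0.5],[0,0,0,0,0,0.010,0.5],[0,0,0,0,0,0.010,0.5],[0,0,0,0,0,0.010,0.5]]]' >/dev/null
python3 st.py
python3 -m crank '[[[0,0,0,0,0,0.008,0.5],[0,0,0,0,0,0.008,0.5],[0,0,0,0,0,0.007,0.5],[0,0,0,0,0,0.005,0.5],[0,0,0,0,0,0.003,0.5]]]' >/dev/null
python3 st.py
python3 -m crank '[[[0,0,0,0,0,0.003,0.5],[0,0,0,0,0,0,0.5]]]' >/dev/null
python3 st.py
python3 - <<'E'
from h import *
a=grab_frame("side")[130:290,230:430]
cv2.imwrite("pics/p5.png",cv2.convertScaleAbs(cv2.resize(a,(700,560),interpolation=cv2.INTER_CUBIC),alpha=1.7))
E
```

```text
t 6.88 jig [-0.0109  0.0306  0.01  ] tool y ang-88.33 0.04 down [-0.001  0.    -1.   ] F [-1.6 -0.2 -0.3] open 0.0424
t 7.5 jig [0.0201 0.0305 0.0101] tool y ang-88.33 0.03 down [-0.  0. -1.] F [-2.7 -0.1  0.5] open 0.0431
t 7.75 jig [0.0233 0.0306 0.0101] tool y ang-88.33 0.03 down [ 0.001 -0.    -1.   ] F [-0.2 -0.3 -0.8] open 0.043
```

View pics/p5.png

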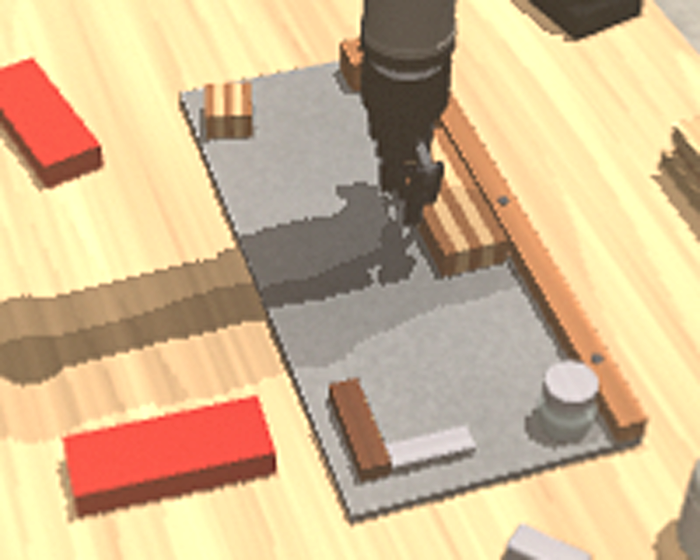

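The blank slid and is now near the fence; its near-right corner is at about (440,275). I'll push on until the force rises.

```bash
for i in 1; do python3 -m crank '[[[0,0,0,0,0,0.002,0.5],[0,0,0,0,0,0.002,0.5]]]' >/dev/null; python3 st.py; done
python3 -m crank '[[[0,0,0,0,0,0.002,0.5],[0,0,0,0,0,0.001,0.5]]]' >/dev/null; python3 st.py
```

```text
t 8.05 jig [0.0267 0.0305 0.0101] tool y ang-88.33 0.03 down [-0.001  0.    -1.   ] F [-3.5 -0.2  2.2] open 0.0427
t 8.3 jig [0.0295 0.0306 0.01  ] tool y ang-88.33 0.02 down [-0.001  0.    -1.   ] F [-5.6 -0.1  3.6] open 0.0426
```

Force is rising, so the blank is against the fence. Next I go round to its -y end with the fingers shut.

```bash
python3 -m crank '[[[0,0,0,0,0,-0.03,0.5],[0,0,0,-0.004,0,0,0],[0,0,0,0,-0.055,0,0],[0,0,0,0,-0.06,0,0],[0,0,0,0,0,0.03,0]]]' >/dev/null; python3 st.py
python3 -m crank '[[[0,0,0,0,0,0.035,0],[0,0,0,0,0,0,0],[0,0,0,0,0,0,0]]]' >/dev/null; python3 st.py
python3 - <<'E'
from h import *
a=grab_frame("side")[130:290,230:430]
w=grab_frame("wrist")
a=cv2.resize(a,(480,384),interpolation=cv2.INTER_CUBIC);a=np.vstack([cv2.convertScaleAbs(a,alpha=1.7),np.zeros((216,480,3),np.uint8)])
a[384:,:346]=cv2.resize(w,(346,216))
cv2.imwrite("pics/p6.png",a)
E
```

```text
t 8.93 jig [ 0.0291 -0.0924  0.0148] tool y ang-88.33 -0.56 down [ 0.    -0.004 -1.   ] F [ 0.6 -0.1  0.7] open -0.0001
t 9.3 jig [ 0.065  -0.0846  0.014 ] tool y ang-88.33 0.03 down [ 0. -0. -1.] F [-0.8  0.7 -0.1] open -0.0001
```

View pics/p6.png

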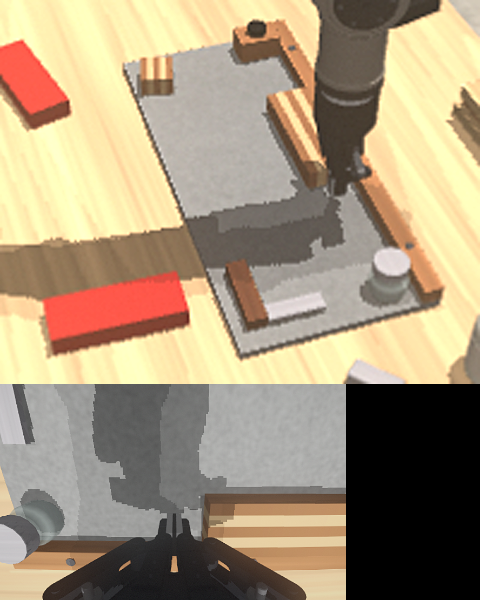

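The blank lies along the fence, and the shut fingers stand just off its right end, slightly to the near side of centre. I'll shift them 6 mm towards the fence and push along it to the stop.

```bash
python3 -m crank '[[[0,0,0,0,0,0.006,0],[0,0,0,0,0.012,0,0],[0,0,0,0,0.012,0,0],[0,0,0,0,0.010,0,0],[0,0,0,0,0.010,0,0]]]' >/dev/null; python3 st.py
python3 -m crank '[[[0,0,0,0,0.010,0,0],[0,0,0,0,0.010,0,0],[0,0,0,0,0.010,0,0],[0,0,0,0,0.010,0,0],[0,0,0,0,0.010,0,0]]]' >/dev/null; python3 st.py
python3 -m crank '[[[0,0,0,0,0.008,0,0],[0,0,0,0,0.006,0,0],[0,0,0,0,0.004,0,0],[0,0,0,0,0.002,0,0]]]' >/dev/null; python3 st.py
python3 -m crank '[[[0,0,0,0,0.002,0,0],[0,0,0,0,0.002,0,0]]]' >/dev/null; python3 st.py
```

```text
t 10.03 jig [ 0.0708 -0.0397  0.0141] tool y ang-88.33 0.05 down [-0. -0. -1.] F [ 0.4 -1.9  0.1] open -0.0001
t 10.65 jig [0.0709 0.0102 0.0141] tool y ang-88.33 0.03 down [-0. -0. -1.] F [-0.7 -1.4  0.1] open -0.0002
t 11.15 jig [0.0709 0.0297 0.0141] tool y ang-88.33 0.03 down [-0. -0. -1.] F [ 0.4 -1.7  0.5] open -0.0
t 11.4 jig [0.0709 0.0334 0.0141] tool y ang-88.33 0.01 down [ 0. -0. -1.] F [-0.4 -1.6  0.4] open 0.0002
```

```bash
python3 -m crank '[[[0,0,0,0,0.002,0,0],[0,0,0,0,0.002,0,0]]]' >/dev/null; python3 st.py
python3 -m crank '[[[0,0,0,0,0.002,0,0],[0,0,0,0,0,0,0]]]' >/dev/null; python3 st.py
```

```text
t 11.65 jig [0.0709 0.0376 0.0141] tool y ang-88.33 0.02 down [-0. -0. -1.] F [-0.9 -1.4  0.5] open 0.0002
t 11.9 jig [0.0709 0.04   0.0141] tool y ang-88.33 0.05 down [ 0.  0. -1.] F [ 0.  -1.5  0.7] open -0.0001
```

```bash
python3 -m crank '[[[0,0,0,0,0.002,0,0],[0,0,0,0,0,0,0]]]' >/dev/null; python3 st.py
python3 -m crank '[[[0,0,0,0,0.002,0,0],[0,0,0,0,0,0,0]]]' >/dev/null; python3 st.py
python3 -m crank '[[[0,0,0,0,0.001,0,0],[0,0,0,0,0,0,0]]]' >/dev/null; python3 st.py
```

```text
t 12.15 jig [0.0709 0.0418 0.0141] tool y ang-88.33 0.04 down [-0.  0. -1.] F [0.2 0.  0.9] open 0.0002
t 12.4 jig [0.0709 0.0436 0.0141] tool y ang-88.33 0.03 down [-0. -0. -1.] F [ 0.1 -0.  -0. ] open 0.0001
t 12.65 jig [0.0709 0.0438 0.0141] tool y ang-88.33 -0.0 down [-0.    -0.001 -1.   ] F [ 0.3 -3.8  0.3] open 0.0003
```

```bash
python3 -m crank '[[[0,0,0,0,0.001,0,0],[0,0,0,0,0,0,0]]]' >/dev/null; python3 st.py
python3 -m crank '[[[0,0,0,0,0.002,0,0],[0,0,0,0,0,0,0]]]' >/dev/null; python3 st.py
```

```text
t 12.9 jig [0.0708 0.0439 0.0141] tool y ang-88.33 -0.04 down [-0.    -0.002 -1.   ] F [-0.7 -5.9  1. ] open -0.0001
t 13.15 jig [0.0705 0.0441 0.0141] tool y ang-88.33 -0.11 down [-0.001 -0.003 -1.   ] F [ -0.6 -10.6   2.1] open 0.0
```

Firm resistance (10.6 N): the blank is seated against the stop. A final square-up push into the fence follows, from the near side.

```bash
python3 -m crank '[[[0,0,0,0,-0.03,0,0],[0,0,0,0,0,-0.045,0],[0,0,0,0,0,-0.04,0.5],[0,0,0,0,0.05,0,0.5],[0,0,0,0.004,0.065,0,0.5]]]' >/dev/null; python3 st.py
python3 -m crank '[[[0,0,0,0,0,0.01,0.5],[0,0,0,0,0,0.01,0.5],[0,0,0,0,0,0.008,0.5],[0,0,0,0,0,0.006,0.5],[0,0,0,0,0,0,0.5]]]' >/dev/null; python3 st.py
```

```text
t 13.78 jig [-0.0139  0.1308  0.0108] tool y ang-88.33 -0.16 down [ 0.001  0.001 -1.   ] F [2.9 0.6 0.9] open 0.0427
t 14.4 jig [0.0204 0.129  0.0103] tool y ang-88.33 -0.07 down [ 0. -0. -1.] F [0.1 0.5 0.6] open 0.0428
```

```bash
python3 -m crank '[[[0,0,0,0,0,0.003,0.5],[0,0,0,0,0,0.003,0.5],[0,0,0,0,0,0,0.5]]]' >/dev/null; python3 st.py
python3 -m crank '[[[0,0,0,0,0,0.002,0.5],[0,0,0,0,0,0.002,0.5],[0,0,0,0,0,0,0.5]]]' >/dev/null; python3 st.py
```

```text
t 14.78 jig [0.0261 0.13   0.0103] tool y ang-88.33 0.03 down [ 0.  0. -1.] F [-0.6 -0.3 -0.5] open 0.0426
t 15.15 jig [0.0294 0.13   0.0101] tool y ang-88.33 0.04 down [-0.001  0.    -1.   ] F [-1.7  1.5  0.8] open 0.0428
```

```bash
python3 -m crank '[[[0,0,0,0,0,0.002,0.5],[0,0,0,0,0,0.002,0.5],[0,0,0,0,0,0,0.5]]]' >/dev/null; python3 st.py
```

```text
t 15.53 jig [0.0295 0.1299 0.0095] tool y ang-88.33 0.03 down [-0.008 -0.    -1.   ] F [-11.3   1.    8.1] open 0.0429
```

Firm against the fence (11 N). I'll retreat and check from above.

```bash
python3 -m crank '[[[0,0,0,0,0,-0.04,0.5],[0,0,0,-0.05,0,0,0.5],[0,0,0,-0.06,0,0,0.5],[0,0,0,-0.06,0,0,0.5],[0,0,0,-0.03,-0.05,0,0.5]]]' >/dev/null
python3 -m crank '[[[0,0,0,0,-0.06,0,0.5],[0,0,0,0,-0.06,0,0.5],[0,0,0,0,-0.06,0,0.5],[0,0,0,0,-0.06,0,0.5],[0,0,0,0,-0.06,0,0.5]]]' >/dev/null
python3 -m crank '[[[0,0,0,0,-0.05,0,0.5],[0,0,0,0,-0.05,0,0.5],[0,0,0,0,0,0,0.5]]]' >/dev/null
python3 st.py
python3 - <<'E'
import cv2
from h import *
i=grab_frame("top");cv2.imwrite("pics/top9.png",i);i=i[140:245,238:440]
i=cv2.convertScaleAbs(cv2.resize(i,None,fx=3.96,fy=3.96,interpolation=cv2.INTER_CUBIC),alpha=1.6)
cv2.imwrite("pics/crop9.png",i)
E
```

```text
t 17.15 jig [-0.0077 -0.3256  0.2105] tool y ang-88.33 -0.38 down [-0.    -0.004 -1.   ] F [-0.   1.   0.2] open 0.0425
```

View pics/crop9.png

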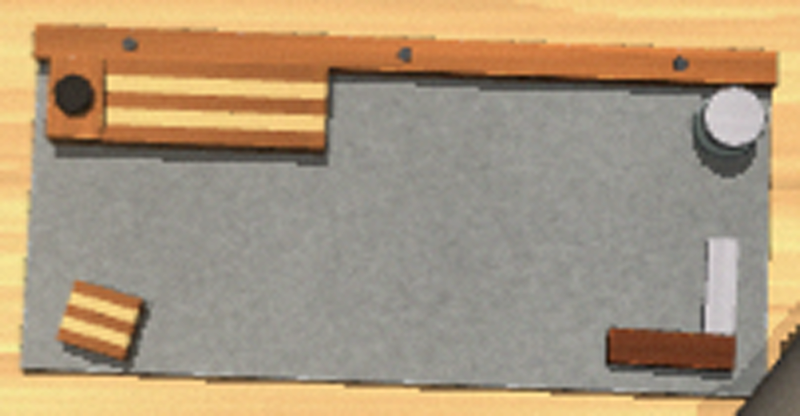

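The blank sits flush. Its near edge runs from (104,141) to (325,149), its left end meets the stop at x≈104, and the jar, offcut and square are at unchanged pixels. A quick numeric check, then I hand in.

```bash
python3 - <<'E'
from h import *
c=calibration("top");p=pt(c,np.array([(104,141),(325,149),(327,68)])/3.96+[238,140],.04)[:,:2]
q=p-[.5303,-.0373];print(np.round(np.c_[q@[.9996,-.0291],q@[.0291,.9996]],4).tolist())
d=cv2.absdiff(cv2.imread("pics/top0.png"),cv2.imread("pics/top9.png")).max(2)
for n,(u,v) in dict(jar=(422,171),off=(263,221),sq=(408,228),ham=(465,194),scr=(168,220),tape=(176,155),glue=(471,148)).items():print(n,np.percentile(d[v-10:v+10,u-10:u+10],95))
job_done()
E
```

```text
[[0.0401, 0.2144], [0.0401, 0.0552], [0.0995, 0.0561]]
jar 12.0
off 13.0
sq 10.049999999999955
ham 133.0
scr 13.0
tape 14.0
glue 12.0
the job is handed in; nothing more can be done
```

I pushed the striped blank into the corner and handed the job in at about 17 s of the 69 s. I squared it against the fence, slid it along to the stop at the +y end, then pressed it once more into the fence.

**Final position:** In the last top view the blank's near edge is at x = 40.1 mm at both ends in the jig's frame. That puts its centre at x ≈ 70 mm, parallel to the fence. Its end is at y ≈ 214 mm, against the stop's inner face at about 213.5 mm. Both final pushes met firm resistance, about 11 N each.

**What went wrong on the way:** On the first push the fingers passed over the blank without moving it. The pictures showed the half-open fingertips about 12 mm behind the TCP, not 22 mm ahead as stated, so I went lower and repeated the push.

**Other objects:** The pictures before and after show no change at the jar, offcut, square, screwdriver, tape and glue. The same check failed at the hammer, with a large difference in the image. The arm was parked above that area and most likely covered it, but I did not confirm this. The path stayed about 0.2 m above the bench there, and I saw no contact force in the readings I took.

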